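# Click the tube carousel onto the rotator spindle

## Robot

A 6-joint arm with a two-finger parallel gripper is mounted at the origin on the work surface. World frame = base frame: x ahead of the robot, y to its left, z up, the work surface at z = 0. Lengths are in m, angles in rad, forces in N, time in s.
With the tool pointing down it reaches from about 0.375 to 0.9 m from the base axis. Payload 3.1 kg.
Tool frame: the origin (TCP) lies midway between the tips of the shut fingers; the grasp point (between the pads) lies 19 mm behind it; y points along the fingers, x is the direction in which the jaws open and shut, and the axes are right-handed (so a half turn about y gives the same grasp; the last joint's range is limited). The gripper opens to 85 mm and grips with 20 to 120 N. Pads are 22 mm wide; open, the fingers measure 114 mm over their backs; the gripper's body (76 mm by 85 mm) begins 54 mm behind the grasp point. The pads swing forward as they close: fully open they stand 13 mm farther back than shut.
Start: joints at [-1.397, 0.527, 1.433, -0, 1.181, -0.178], TCP at [0.215, -0.587, 0.231] pointing down, gripper open.
Joint ranges: [-3.08, 3.08], [-0.75, 2.2], [0.22, 2.44], [-1.43, 4.57], [0, 2.65], [-2.85, 2.85]. Speed limits (rad/s): [2.79, 2.79, 3.14, 3.14, 3.14, 3.14].

## Interface

Orientations are given as a 3x3 rotation matrix whose columns are the frame's x, y, z axes.
In Python, from workcell import manip, viewer gives the robot as it stands.
- The arm moves only by the tool jog_arm, never from a script. Its argument "commands" is a list of rows, each a list of 7 numbers: the shift along the tool's x, y, z in mm, then the turn, a rotation vector about the tool's x, y, z in degrees, then the finger opening in mm, from 0 to 85.4. In form: [[x, y, z, wx, wy, wz, fingers], ...]. A call has 1 to 20 rows; each row shifts and turns the pose as measured when the row begins, along the tool's axes as they then stand; what a row does not reach is not made up. A row lasts 1/10 s, in which the tool goes at most 50 mm and 8.59 degrees, less where a joint would pass 70% of its speed; a pose out of reach is approached as far as the arm can. A call with a gripper value outside its range is refused whole. The fingers move at their own pace and stop on an object; "force" is the grip in N (left out, the last holds). Time passes only in rows, so rows that do not move let the fingers close. It gives the time, the measured TCP pose, the force and the opening at its end, in the units of the state.
- manip.observe(): the state, without advancing time (a new reading comes with each control period).
- viewer.snapshot(name): name is "scene" or "top" or "wrist"; returns (picture, depth): 420x560x3 uint8, red, green, blue; 420x560 float32, m along the optical axis (not along the pixel's ray), 0 where there is no reading.
- viewer.camera_info(name): a dict with "mtx" (3x3 intrinsics, pixels), "R" (3x3) and "t" (3): a world point X has camera coordinates R X + t. Camera axes: x right, y down, z forward; pixel columns grow to the right and rows downward; lengths in m; the calibration is good to about 2 mm. A picture is of the moment at which its call begins: read the wrist's pose just before it. camera_info takes no time and is no camera call; for the wrist camera it gives the pose at the moment of the call.
- manip.hand_in(): hands the job in, once; it reports no verdict.
The state is a dict: "clock": time; "joint_positions": joint angles; "joint_velocities": joint speeds; "joint_torque": joint torques, N m; "tcp_pos": TCP position; "ee_rot": TCP orientation; "contact_force": force on the tool from outside, world axes, zero at the start; "moment": the same for the moment, N m; "opening": opening from 0.0 (shut) to 1.0 (fully open).
Only numpy, scipy, OpenCV 4.12 (cv2) and the standard library are available. Lean on these libraries where they do the work, as an engineer would, in place of code of your own. Each camera call takes 0.05 s, during which the arm holds its last target.

## Task

Fit the tube carousel with the four wide loops onto the upright spindle of the round tube rotator: slide its hub over the spindle, press it down past the two spring balls until it clicks and sits level, fully home on the steel seat, then let go. Leave the other carousel, the one with six narrow loops, where it is.

Things in the scene. Friction and masses are not known exactly. Their poses are not given: they have to be found in the camera images.
- wide_grip (a point): Aluminium carousel to fit, 0.14 kg, loose, loops down: upright round hub (44 mm outside, 32 mm through bore flared to 40 mm at the foot, 56 mm high) with four wide loops (30 mm openings, 128 mm overall) on arms 6 mm thick, flush with the hub's underside. Point: on the hub's axis 31 mm above its underside, 25 mm below its top, the height to grip; z up the hub, x along an arm.
- seat (a point): Tube rotator, fixed: white round housing (150 mm wide, 50 high), on it a steel flange (60 wide, 8 high). Point: centre of the flange's top, 58 mm above the bench; z up. A steel spindle, 20 mm thick, rises here, tip 76 mm above the point, its last 12 mm tapered to 6 mm. Home: hub's underside on the flange, so wide_grip 31 mm above this point.
- balls (a point): Mid-point between two sprung steel balls (16 mm) on opposite sides of the spindle, along this point's y; 62.5 mm above the seat, 36.4 mm across when out. The hub's foot meets them with its underside about 62 mm above the seat; pushing past takes 5 to 10 N (up to 20 N if 5 mm off centre), then a few N of rubbing. As the hub comes home they spring out over its top: the click.
- narrow_grip (a point): The other carousel, to be left alone: the same aluminium hub, but six narrow loops (17 mm openings, 111 mm overall). Point: on the hub's axis 31 mm above its underside; z up the hub.
Mind the look-alikes: they are no part of the job. What is shaped like the part that bears seat but blue or turquoise is not meant.

How it is judged:
By the outcome, as a careful person would: the job done as asked, in the order asked, and still so for the second after the job is handed in, with the robot touching nothing.
It also fails if it takes over 45 s, if anything falls off the work surface, if the arm or the gripper's body presses on something with over 40 N, if the wrist force passes 120 N, or if a joint passes its speed limit or range.

## Working session

There is one attempt and no reset: what is moved stays moved. The work goes in short steps, Python scripts to look and compute and a tool call to move; the robot and the scene stay as the last step left them, time stands still between calls to the robot, and variables do not carry over. Pictures are saved under pics/ and viewed, and the job is handed in when it is done.

Besides the shell and the picture viewer there is one more tool, called after "Call:" as name(argument=value, ...), one argument or row to a line, values as JSON. jog_arm: Moves the arm, as the interface text tells. Its arguments: {"type":"object","properties":{"commands":{"type":"array","items":{"type":"array","items":{"type":"number"}}},"force":{"type":"number"}},"required":["commands"]}

```bash
mkdir -p pics; ls; python3 - <<'E'
from workcell import manip, viewer
import cv2,numpy as np
s=manip.observe();print({k:np.round(v,3).tolist() for k,v in s.items()})
for n in("scene","top"):
    p,d=viewer.snapshot(n);cv2.imwrite(f"pics/{n}0.png",p[:,:,::-1]);np.savez(f"pics/{n}0.npz",p=p,d=d,**viewer.camera_info(n))
    print(viewer.camera_info(n))
E
```

```text
pics
{'clock': 0.0, 'joint_positions': [-1.397, 0.529, 1.434, 0.0, 1.181, -0.178], 'joint_velocities': [0.0, 0.001, -0.002, 0.001, -0.001, -0.0], 'joint_torque': [-0.001, -44.236, -17.803, -0.0, 0.008, 0.0], 'tcp_pos': [0.215, -0.586, 0.23], 'ee_rot': [[0.345, -0.0, 0.939], [-0.939, 0.002, 0.345], [-0.002, -1.0, 0.0]], 'contact_force': [0.272, 0.764, 0.749], 'moment': [-0.007, -0.004, -0.025], 'opening': 1.0}
{'mtx': array([[493.90262673,   0.        , 282.35866437],
       [  0.        , 493.90262673, 219.15342294],
       [  0.        ,   0.        ,   1.        ]]), 'R': array([[ 0.85001204,  0.52661261, -0.0125972 ],
       [ 0.42407313, -0.69829633, -0.57666647],
       [-0.31247642,  0.48483131, -0.81688255]]), 't': array([-0.37478677, -0.13017494,  1.11588213])}
{'mtx': array([[457.84796302,   0.        , 280.06953683],
       [  0.        , 457.84796302, 208.73369784],
       [  0.        ,   0.        ,   1.        ]]), 'R': array([[-0.00445221, -0.99997817,  0.00488289],
       [-0.99175248,  0.00379002, -0.12811191],
       [ 0.12809061, -0.005413  , -0.9917477 ]]), 't': array([0.01352903, 0.42608296, 1.13416273])}
```

View pics/scene0.png

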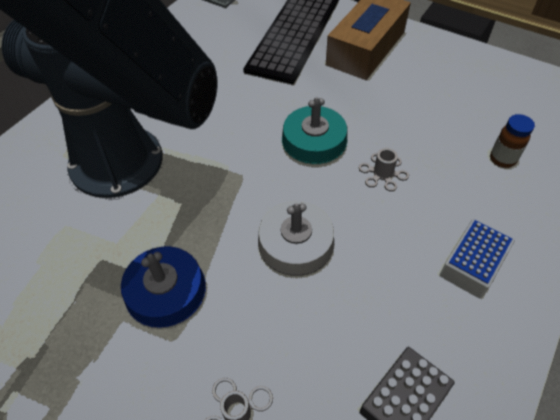

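View pics/top0.png

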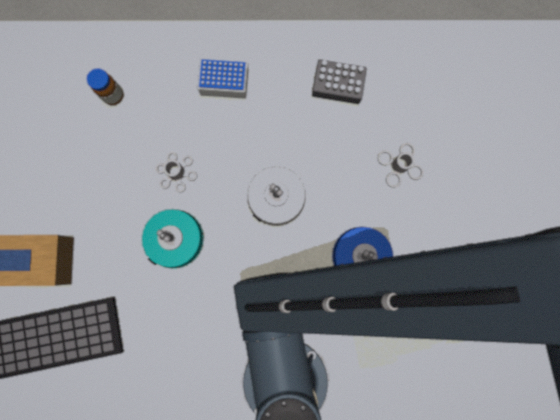

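The top view shows the four-loop carousel at about (402,162), the white rotator at (276,195), the six-loop carousel at (176,171), and the teal and blue look-alikes at (172,238) and (363,255). Next I'll measure them.

```bash
cat > h.py <<'E'
import numpy as np,cv2
def cloud(f):
    z=np.load(f);d=z['d'];M=z['mtx'];v,u=np.mgrid[:420,:560]
    c=np.stack([(u-M[0,2])/M[0,0]*d,(v-M[1,2])/M[1,1]*d,d],-1)
    w=(c-z['t'])@z['R']; w[d<=0]=np.nan
    return z['p'],w
def circ(p):
    A=np.c_[2*p,np.ones(len(p))];s=np.linalg.lstsq(A,(p**2).sum(1),rcond=None)[0]
    return s[:2],np.sqrt(s[2]+s[:2]@s[:2])
E
python3 - <<'E'
from h import *
p,w=cloud('pics/top0.npz')
def show(u0,u1,v0,v1,name):
    q=w[v0:v1,u0:u1];z=q[...,2]
    cv2.imwrite(name,cv2.resize(p[v0:v1,u0:u1,::-1],None,fx=6,fy=6,interpolation=cv2.INTER_CUBIC))
    print(name,np.round(np.nanpercentile(z,[1,50,90,99,100])*1000))
    return q.reshape(-1,3)
q=show(370,436,130,200,'pics/wide0.png')
for lo,hi in((.048,.064),(.003,.012)):
    m=(q[:,2]>lo)&(q[:,2]<hi);print(lo,m.sum(),q[m].mean(0),q[m].min(0),q[m].max(0), circ(q[m][:,:2]))
q=show(240,312,160,230,'pics/seat0.png')
for lo,hi in((.045,.053),(.055,.061),(.1,.14)):
    m=(q[:,2]>lo)&(q[:,2]<hi);print(lo,m.sum(),q[m].mean(0),q[m].min(0),q[m].max(0))
p,w=cloud('pics/scene0.npz')
q=show(250,345,190,280,'pics/seat0s.png')
for lo,hi in((.045,.053),(.055,.061),(.1,.14)):
    m=(q[:,2]>lo)&(q[:,2]<hi);print(lo,m.sum(),q[m].mean(0),q[m].min(0),q[m].max(0))
q=show(200,280,370,420,'pics/wide0s.png')
m=(q[:,2]>.048)&(q[:,2]<.064);print(m.sum(),q[m].mean(0),q[m].min(0),q[m].max(0))
a=cv2.imread('pics/wide0.png');b=cv2.imread('pics/seat0.png')
h=max(a.shape[0],b.shape[0]);c=np.zeros((h,a.shape[1]+b.shape[1],3),'u1')
c[:a.shape[0],:a.shape[1]]=a;c[:b.shape[0],a.shape[1]:]=b
cv2.imwrite('pics/both0.png',cv2.resize(c,None,fx=.95,fy=.95))
E
```

```text
pics/wide0.png [-5.  0.  6. 56. 61.]
0.048 131 [ 0.54515033 -0.30450529  0.05461069] [ 0.52324073 -0.32584337  0.04819079] [ 0.56684217 -0.28278257  0.0613539 ] (array([ 0.54464146, -0.30385087]), np.float64(0.01890672577620204))
0.003 593 [ 0.54480791 -0.30348327  0.00515496] [ 0.45295201 -0.39809833  0.00300361] [ 0.63886255 -0.22215296  0.01178951] (array([ 0.54592788, -0.30735859]), np.float64(0.0647439778316918))
pics/seat0.png [ -4.  46.  54. 127. 135.]
0.045 1930 [0.45931713 0.02108096 0.04973457] [ 0.38803425 -0.05078384  0.04500447] [0.53191502 0.09202837 0.05299023]
0.055 295 [0.45795524 0.02180338 0.05788882] [ 0.39444002 -0.03773456  0.05508001] [0.52791471 0.08160968 0.06096753]
0.1 106 [0.45900874 0.02118083 0.12628847] [0.44661282 0.00759916 0.10257173] [0.4743834  0.03562918 0.13460405]
pics/seat0s.png [ -3.  23.  55. 126. 135.]
0.045 2846 [0.46458551 0.01125989 0.04952165] [ 0.38821004 -0.05266829  0.04507426] [0.53194442 0.09065606 0.05298699]
0.055 485 [0.46220584 0.01487633 0.05763817] [ 0.4299935  -0.01105044  0.0550139 ] [0.48928604 0.04992992 0.06099193]
0.1 228 [0.46227013 0.01552283 0.12111922] [0.44558918 0.00351562 0.10001995] [0.47418737 0.03235086 0.1345978 ]
pics/wide0s.png [-4. -0. 39. 57. 58.]
339 [ 0.54499285 -0.30630024  0.05449522] [ 0.52345526 -0.3275732   0.04815613] [ 0.56596961 -0.28365416  0.0584753 ]
```

```bash
true
```

```text
(no output)
```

View pics/both0.png

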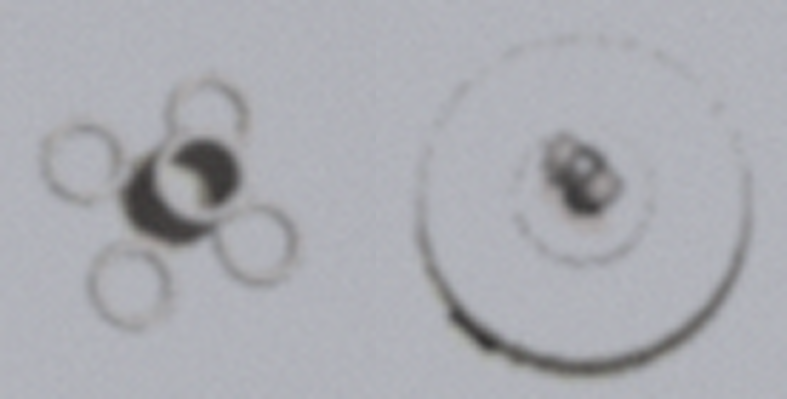

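The wide hub is at about (0.545, −0.305), with its top at about 56 mm. The seat is at about (0.460, 0.020), with the flange at 58 mm and the tip at 134 mm, so the heights match the specification. The jaw axis (−70°) already falls between the arms (−25° and 65°). I'll move above the hub and look.

Call:
jog_arm(
  commands=[
    [-15, 7, 41, 0, 0, 0, 85],
    [-15, 7, 41, 0, 0, 0, 85],
    [-15, 7, 41, 0, 0, 0, 85],
    [-15, 7, 41, 0, 0, 0, 85],
    [-15, 7, 41, 0, 0, 0, 85],
    [-15, 7, 41, 0, 0, 0, 85],
    [-15, 7, 41, 0, 0, 0, 85],
    [-15, 7, 41, 0, 0, 0, 85],
    [-15, 7, 41, 0, 0, 0, 85],
    [-15, 7, 38, 0, 0, 0, 85],
    [0, 0, 0, 0, 0, 0, 85],
  ],
)

```text
clock: 1.2
tcp_pos: [0.5555, -0.2967, 0.1523]
ee_rot: [[0.338, -0.005, 0.941], [-0.941, 0.004, 0.338], [-0.005, -1.0, -0.003]]
contact_force: [-0.1, 0.2, 0.3]
opening: 0.998
```

```bash
python3 - <<'E'
from workcell import manip, viewer
import cv2,numpy as np
from h import *
s=manip.observe();print(s['clock'],np.round(s['tcp_pos'],4),np.round(s['ee_rot'],3).tolist())
for n in("wrist","top"):
    ci=viewer.camera_info(n);p,d=viewer.snapshot(n);cv2.imwrite(f"pics/{n}1.png",p[:,:,::-1]);np.savez(f"pics/{n}1.npz",p=p,d=d,**ci)
    p,w=cloud(f"pics/{n}1.npz");q=w.reshape(-1,3)
    m=(q[:,2]>.048)&(q[:,2]<.064)&(np.hypot(q[:,0]-.545,q[:,1]+.305)<.05);print(n,m.sum(),q[m].mean(0),q[m].min(0),q[m].max(0)) if m.sum() else 0
E
```

```text
1.2 [ 0.5555 -0.2967  0.1523] [[0.338, -0.005, 0.941], [-0.941, 0.004, 0.338], [-0.005, -1.0, -0.003]]
wrist 1375 [ 0.54530743 -0.3039609   0.05476111] [ 0.52264572 -0.32586364  0.04800906] [ 0.56638516 -0.2824805   0.05785605]
```

View pics/wrist1.png

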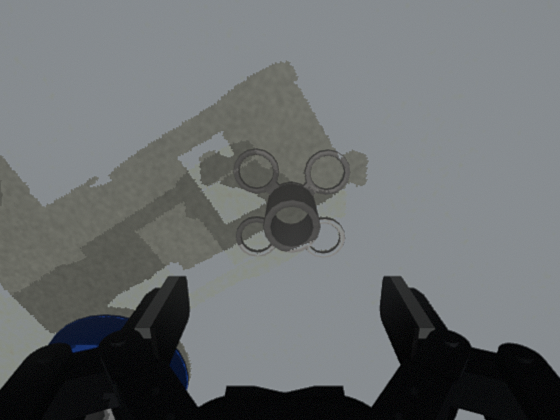

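The wrist view shows the four-loop hub at about (292,222), centred between the jaws, with its loops clear of the finger planes. The blue rotator at lower left is well away. The wrist camera puts the hub at (0.545, −0.304), which agrees with the other views.

Call:
jog_arm(
  commands=[
    [3.5, 15, -12.5, 0, 0, 0, 85],
    [0, 30, 0, 0, 0, 0, 85],
    [0, 25, 0, 0, 0, 0, 85],
    [0, 0, 0, 0, 0, 0, 85],
  ],
)

```text
clock: 1.7
tcp_pos: [0.5391, -0.313, 0.0832]
ee_rot: [[0.331, -0.004, 0.944], [-0.944, -0.002, 0.331], [0.0, -1.0, -0.004]]
contact_force: [-0.5, 0.8, 0.3]
opening: 0.994
```

Call:
jog_arm(
  commands=[
    [-6, 0, 8, 0, 0, 0, 85],
    [0, 0, 0, 0, 0, 0, 85],
    [0, 0, 0, 0, 0, 0, 85],
  ],
)

```text
clock: 2.0
tcp_pos: [0.5446, -0.3072, 0.0858]
ee_rot: [[0.327, -0.002, 0.945], [-0.945, -0.004, 0.327], [0.003, -1.0, -0.003]]
contact_force: [-0.4, 0.2, -0.6]
opening: 0.995
```

Call:
jog_arm(
  commands=[
    [-2.5, 20, 1, 0, 0, 0, 85],
    [0, 20, 0, 0, 0, 0, 85],
    [0, 20, 0, 0, 0, 0, 85],
    [0, 8, 0, 0, 0, 0, 85],
    [0, 0, 0, 0, 0, 0, 85],
  ],
)

```text
clock: 2.5
tcp_pos: [0.5498, -0.3083, 0.0236]
ee_rot: [[0.328, 0.01, 0.945], [-0.944, -0.014, 0.328], [0.016, -1.0, 0.005]]
contact_force: [-0.6, 1.1, -0.2]
opening: 0.992
```

Call:
jog_arm(
  commands=[
    [-5, 5, -3.5, -0.3, 0, 0.9, 85],
    [0, 5, 0, 0, 0, 0, 85],
    [0, 0, 0, 0, 0, 0, 85],
    [0, 0, 0, 0, 0, 0, 85],
  ],
)

```text
clock: 2.9
tcp_pos: [0.5463, -0.3059, 0.016]
ee_rot: [[0.328, 0.003, 0.944], [-0.944, -0.003, 0.329], [0.004, -1.0, 0.002]]
contact_force: [0.0, 0.2, 0.7]
opening: 0.996
```

Call:
jog_arm(
  commands=[
    [-2, 4, -1, 0, 0, 0.2, 85],
    [0, 0, 0, 0, 0, 0, 85],
    [0, 0, 0, 0, 0, 0, 85],
  ],
)

```text
clock: 3.2
tcp_pos: [0.545, -0.3046, 0.0124]
ee_rot: [[0.329, 0.003, 0.944], [-0.944, -0.001, 0.329], [0.002, -1.0, 0.003]]
contact_force: [0.3, -0.8, -0.6]
opening: 0.996
```

Call:
jog_arm(
  commands=[
    [0, 0, 0, 0, 0, 0, 40],
    [0, 0, 0, 0, 0, 0, 40],
    [0, 0, 0, 0, 0, 0, 40],
    [0, 0, 0, 0, 0, 0, 40],
    [0, 0, 0, 0, 0, 0, 40],
    [0, 0, 0, 0, 0, 0, 40],
    [0, 0, 0, 0, 0, 0, 40],
    [0, 0, 0, 0, 0, 0, 40],
  ],
  force=70,
)

```text
clock: 4.0
tcp_pos: [0.5454, -0.3048, 0.0129]
ee_rot: [[0.329, 0.004, 0.944], [-0.944, -0.001, 0.329], [0.002, -1.0, 0.003]]
contact_force: [0.0, 0.6, 0.7]
opening: 0.498
```

Call:
jog_arm(
  commands=[
    [0, -10, 0, 0, 0, 0, 20],
    [0, -30, 0, 0, 0, 0, 20],
    [0, -40, 0, 0, 0, 0, 20],
    [0, -40, 0, 0, 0, 0, 20],
    [0, -40, 0, 0, 0, 0, 20],
    [0, -15, 0, 0, 0, 0, 20],
    [0, 0, 0, 0, 0, 0, 20],
    [0, 0, 0, 0, 0, 0, 20],
  ],
)

```text
clock: 4.8
tcp_pos: [0.5424, -0.3029, 0.1942]
ee_rot: [[0.328, -0.002, 0.945], [-0.945, 0.003, 0.328], [-0.004, -1.0, -0.001]]
contact_force: [0.3, -0.3, -2.3]
opening: 0.501
```

Call:
jog_arm(
  commands=[
    [-20, 0, 2, 0, 0, 0, 20],
    [-38, 0, 3, 0, 0, 0, 20],
    [-38, 0, 3, 0, 0, 0, 20],
    [-38, 0, 3, 0, 0, 0, 20],
    [-38, 0, 3, 0, 0, 0, 20],
    [-38, 0, 3, 0, 0, 0, 20],
    [-38, 0, 3, 0, 0, 0, 20],
    [-38, 0, 3, 0, 0, 0, 20],
    [-30, 0, 3, 0, 0, 0, 20],
    [-10, 0, 0, 0, 0, 0, 20],
    [0, 0, 0, 0, 0, 0, 20],
    [0, 0, 0, 0, 0, 0, 20],
  ],
)

```text
clock: 6.0
tcp_pos: [0.4457, 0.0262, 0.18]
ee_rot: [[0.324, -0.034, 0.945], [-0.946, 0.014, 0.325], [-0.024, -0.999, -0.027]]
contact_force: [-0.7, -0.1, -0.8]
opening: 0.499
```

```bash
python3 - <<'E'
from workcell import manip, viewer
import cv2,numpy as np
from h import *
s=manip.observe();print(s['clock'],np.round(s['tcp_pos'],4),np.round(s['ee_rot'],3).tolist())
ims=[]
for n in("wrist","scene"):
    ci=viewer.camera_info(n);p,d=viewer.snapshot(n);ims.append(p[:,:,::-1]);np.savez(f"pics/{n}2.npz",p=p,d=d,**ci)
cv2.imwrite("pics/c2.png",cv2.resize(np.hstack(ims),(800,300)));cv2.imwrite("pics/w2.png",ims[0]);cv2.imwrite("pics/s2.png",cv2.resize(ims[1][100:300,200:400],(800,600)) if 0 else cv2.resize(ims[1][100:300,180:420],(720,600)))
E
```

```text
6.0 [0.4457 0.0262 0.18  ] [[0.324, -0.034, 0.945], [-0.946, 0.014, 0.325], [-0.024, -0.999, -0.027]]
```

View pics/w2.png

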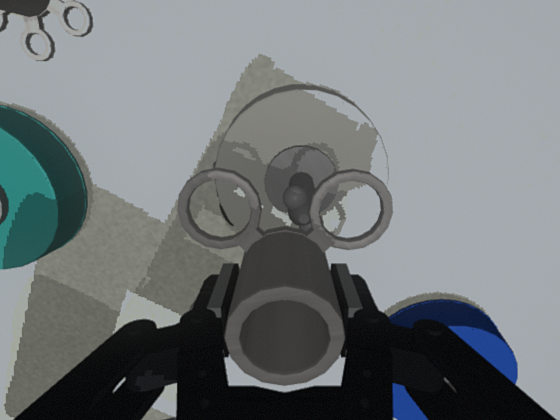

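View pics/s2.png

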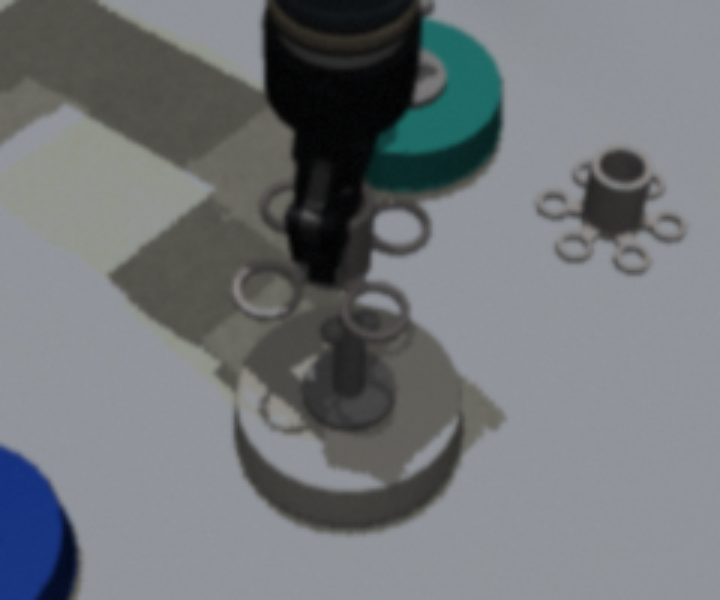

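The wrist view shows the hub gripped and upright between the pads, at about (285,335), with the spindle just ahead at (300,200). The tool has tilted about 2°, so I'll level and centre it.

Call:
jog_arm(
  commands=[
    [10.5, -5, 11.5, 1.6, 0, -1.4, 20],
    [0, 0, 0, 0, 0, 0, 20],
    [0, 0, 0, 0, 0, 0, 20],
    [0, 0, 0, 0, 0, 0, 20],
  ],
)

```text
clock: 6.5
tcp_pos: [0.4643, 0.0152, 0.1853]
ee_rot: [[0.318, 0.007, 0.948], [-0.948, -0.003, 0.318], [0.005, -1.0, 0.006]]
contact_force: [0.2, 0.3, -1.0]
opening: 0.498
```

```bash
python3 - <<'E'
from workcell import manip, viewer
import cv2,numpy as np
from h import *
s=manip.observe();R=np.array(s['ee_rot']);T=np.array(s['tcp_pos']);print(s['clock'],np.round(T,4),np.round(R,3).tolist())
n="wrist"
ci=viewer.camera_info(n);p,d=viewer.snapshot(n);cv2.imwrite("pics/w3.png",p[:,:,::-1]);np.savez(f"pics/{n}3.npz",p=p,d=d,**ci)
p,w=cloud("pics/wrist3.npz");q=w.reshape(-1,3);t=(q-T)@R
m=(np.hypot(t[:,0],t[:,2])<.08)&(q[:,2]>.13)
h,e=np.histogram(q[m][:,2],bins=np.arange(.13,.3,.004));print([(round(a,3),int(b)) for a,b in zip(e,h)])
# rim of hub
k=m&(np.hypot(t[:,0],t[:,2])<.026)
zt=np.nanpercentile(q[k][:,2],97);kk=k&(abs(q[:,2]-zt)<.004);print(zt,kk.sum(),t[kk].min(0),t[kk].max(0))
v,u=np.mgrid[:420,:560];print(u.ravel()[kk].min(),u.ravel()[kk].max(),v.ravel()[kk].min(),v.ravel()[kk].max())
ci0=ci
for P in([.46,.02,.134],[.46,.02,.058],T+R@[0,-.045,0]):
    c=ci['R']@P+ci['t'];c=ci['mtx']@c;print(c[:2]/c[2])
# flange, housing top
for lo,hi in((.045,.053),(.055,.061)):
    m=(q[:,2]>lo)&(q[:,2]<hi)&(np.hypot(q[:,0]-.46,q[:,1]-.02)<.085);print(lo,m.sum(),q[m].min(0),q[m].max(0))
E
```

```text
6.5 [0.4643 0.0152 0.1853] [[0.318, 0.007, 0.948], [-0.948, -0.003, 0.318], [0.005, -1.0, 0.006]]
[(np.float64(0.13), 1), (np.float64(0.134), 0), (np.float64(0.138), 0), (np.float64(0.142), 0), (np.float64(0.146), 0), (np.float64(0.15), 0), (np.float64(0.154), 0), (np.float64(0.158), 0), (np.float64(0.162), 0), (np.float64(0.166), 0), (np.float64(0.17), 182), (np.float64(0.174), 2566), (np.float64(0.178), 3408), (np.float64(0.182), 399), (np.float64(0.186), 520), (np.float64(0.19), 689), (np.float64(0.194), 904), (np.float64(0.198), 1024), (np.float64(0.202), 1162), (np.float64(0.206), 1266), (np.float64(0.21), 1377), (np.float64(0.214), 1521), (np.float64(0.218), 1578), (np.float64(0.222), 2120), (np.float64(0.226), 5236), (np.float64(0.23), 998), (np.float64(0.234), 1469), (np.float64(0.238), 3435), (np.float64(0.242), 4572), (np.float64(0.246), 2197), (np.float64(0.25), 2323), (np.float64(0.254), 2582), (np.float64(0.258), 4434), (np.float64(0.262), 4743), (np.float64(0.266), 4374), (np.float64(0.27), 1644), (np.float64(0.274), 45), (np.float64(0.278), 0), (np.float64(0.282), 0), (np.float64(0.286), 0), (np.float64(0.29), 0), (np.float64(0.294), 0)]
0.2716479575077404 2314 [-0.02125011 -0.08914922  0.00902366] [ 0.02115612 -0.08221765  0.01833175]
196 386 392 419
[276.80189901 238.59545729]
[278.30325119 202.38995108]
[288.54972775 341.6381092 ]
0.045 11606 [ 0.38988468 -0.04989254  0.04515085] [0.53155671 0.09348909 0.052915  ]
0.055 2140 [ 0.4369984  -0.00829911  0.05501491] [0.48931749 0.05086044 0.0609833 ]
```

View pics/w3.png

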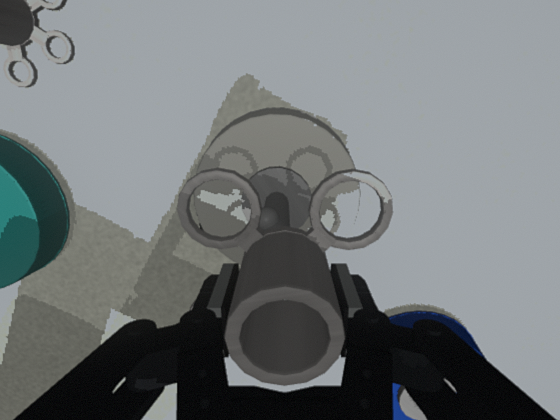

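```bash
python3 - <<'E'
from h import *
T=np.array([.4643,.0152,.1853]);R=np.array([[.318,.007,.948],[-.948,-.003,.318],[.005,-1,.006]])
p,w=cloud("pics/wrist3.npz");t=((w-T)@R)
t=t[225:390,215:355].reshape(-1,3)
for a in (-.046,-.044,-.042,-.040,-.038):
    k=(abs(t[:,1]-a)<.001)&(abs(t[:,0])<.023)&(abs(t[:,2])<.03);print(a,k.sum(),t[k].min(0),t[k].max(0))
k=(t[:,1]>-.0465)&(t[:,1]<-.041)&(abs(t[:,0])<.023)&(abs(t[:,2])<.03);q=t[k]
print(np.percentile(q,[1,99],axis=0), circ(q[:,[0,2]]))
# outside front wall of hub: cylinder fit
k=(t[:,1]>-.038)&(t[:,1]<.0)&(abs(t[:,0])<.017)&(t[:,2]>0)&(t[:,2]<.03);q=t[k]
c=q[:,2]-np.sqrt(.022**2-np.clip(q[:,0],-.02,.02)**2);print(k.sum(),np.median(c), circ(q[:,[0,2]]))
for lo,hi in((-.038,-.03),(-.03,-.02),(-.02,-.01),(-.01,0)):
    s=(q[:,1]>lo)&(q[:,1]<hi);print(lo,np.median(c[s]))
# loops plane
t=((w-T)@R).reshape(-1,3);k=(t[:,1]<.016)&(t[:,1]>.002)&(np.hypot(t[:,0],t[:,2])<.07)&(np.hypot(t[:,0],t[:,2])>.03)&(t[:,2]>.02);q=t[k]
print(k.sum(),np.linalg.lstsq(np.c_[q[:,[0,2]],np.ones(len(q))],q[:,1],rcond=None)[0],q.min(0),q.max(0))
E
```

```text
-0.046 4 [ 0.02169801 -0.04661083  0.01135453] [ 0.02209322 -0.04603558  0.01157598]
-0.044 1778 [-0.02212525 -0.04498537 -0.02117151] [ 0.02249982 -0.04300066  0.02155689]
-0.042 2975 [-0.02288403 -0.04299993 -0.0222753 ] [ 0.02260322 -0.04100134  0.02199935]
-0.04 1015 [-0.02299633 -0.04099798 -0.01848795] [ 0.02298791 -0.03900497  0.02167286]
-0.038 719 [-0.02298519 -0.03899703 -0.01755885] [ 0.02296173 -0.03700502  0.02193486]
[[-0.02185111 -0.04423579 -0.02051706]
 [ 0.02145799 -0.04110411  0.02084521]] (array([-0.00118362,  0.00043903]), np.float64(0.018865928248361905))
3376 -0.0009609622734259703 (array([-0.00138815, -0.00017416]), np.float64(0.021277417565521078))
-0.038 -0.0009165612855043682
-0.03 -0.0009676397308492936
-0.02 -0.0009576000866768387
-0.01 -0.001008867525960161
3522 [ 0.00200669 -0.00109722  0.00773603] [-0.0520575   0.00502218  0.02002919] [0.04943409 0.01437063 0.05065666]
```

The hub sits within 1 mm of the tool axis and is level. Its underside is 13 mm below the TCP, so home is at TCP z ≈ 0.071. Now the fine centring.

Call:
jog_arm(
  commands=[
    [-7, 5, -2, -0.3, 0, 0.3, 20],
    [0, 0, 0, 0, 0, 0, 20],
    [0, 0, 0, 0, 0, 0, 20],
    [0, 0, 0, 0, 0, 0, 20],
  ],
)

```text
clock: 6.95
tcp_pos: [0.4588, 0.0221, 0.1794]
ee_rot: [[0.318, -0.002, 0.948], [-0.948, 0.002, 0.318], [-0.002, -1.0, -0.002]]
contact_force: [0.3, -0.3, -1.2]
opening: 0.5
```

Call:
jog_arm(
  commands=[
    [1.4, 8, 0.8, 0, 0, 0, 20],
    [0, 8, 0, 0, 0, 0, 20],
    [0, 8, 0, 0, 0, 0, 20],
    [0, 8, 0, 0, 0, 0, 20],
    [0, 4, 0, 0, 0, 0, 20],
    [0, 0, 0, 0, 0, 0, 20],
    [0, 0, 0, 0, 0, 0, 20],
  ],
)

```text
clock: 7.65
tcp_pos: [0.4598, 0.021, 0.1393]
ee_rot: [[0.319, -0.004, 0.948], [-0.948, 0.002, 0.319], [-0.003, -1.0, -0.003]]
contact_force: [0.3, 0.2, -2.2]
opening: 0.502
```

Call:
jog_arm(
  commands=[
    [0, 5, 0, 0.2, 0, -0.2, 20],
    [0, 6, 0, 0, 0, 0, 20],
    [0, 6, 0, 0, 0, 0, 20],
    [0, 6, 0, 0, 0, 0, 20],
  ],
  force=100,
)

```text
clock: 8.05
tcp_pos: [0.4621, 0.0206, 0.1182]
ee_rot: [[0.319, 0.008, 0.948], [-0.948, -0.002, 0.319], [0.005, -1.0, 0.007]]
contact_force: [-1.5, -0.1, 4.3]
opening: 0.495
```

Call:
jog_arm(
  commands=[
    [-1, 4, -1.8, -0.4, 0, 0.25, 20],
    [0, 6, 0, 0, 0, 0, 20],
    [0, 6, 0, 0, 0, 0, 20],
    [0, 6, 0, 0, 0, 0, 20],
    [0, 0, 0, 0, 0, 0, 20],
  ],
)

```text
clock: 8.55
tcp_pos: [0.4617, 0.0203, 0.0964]
ee_rot: [[0.319, 0.004, 0.948], [-0.948, -0.002, 0.319], [0.003, -1.0, 0.003]]
contact_force: [0.3, -0.2, -6.2]
opening: 0.493
```

Call:
jog_arm(
  commands=[
    [-1, 6, -1.5, -0.2, 0, 0.1, 20],
    [0, 6, 0, 0, 0, 0, 20],
    [0, 6, 0, 0, 0, 0, 20],
    [0, 4, 0, 0, 0, 0, 20],
  ],
)

```text
clock: 8.95
tcp_pos: [0.4613, 0.0206, 0.0746]
ee_rot: [[0.319, 0.003, 0.948], [-0.948, -0.001, 0.319], [0.002, -1.0, 0.003]]
contact_force: [0.5, 1.2, -1.2]
opening: 0.493
```

Call:
jog_arm(
  commands=[
    [0, 3, -1, -0.2, 0, 0, 20],
    [0, 2, 0, 0, 0, 0, 20],
    [0, 2, 0, 0, 0, 0, 20],
  ],
)

```text
clock: 9.25
tcp_pos: [0.46, 0.0204, 0.0709]
ee_rot: [[0.319, 0.0, 0.948], [-0.948, -0.003, 0.319], [0.003, -1.0, -0.0]]
contact_force: [-4.9, -0.8, 26.3]
opening: 0.493
```

At TCP z 0.0709 there is 26 N of contact force, which is where it should seat. I'll look before releasing.

```bash
cat > look.py <<'E'
import sys
from workcell import manip, viewer
from h import *
k=sys.argv[1]
s=manip.observe();print(s['clock'],np.round(s['tcp_pos'],4),np.round(s['contact_force'],1))
ims=[]
for n in("wrist","scene"):
    ci=viewer.camera_info(n);p,d=viewer.snapshot(n);np.savez(f"pics/{n}{k}.npz",p=p,d=d,**ci)
    ims.append(p[:,:,::-1])
a=cv2.resize(ims[0],(400,300));b=cv2.resize(ims[1][150:300,200:400],(400,300))
cv2.imwrite(f"pics/c{k}.png",np.hstack([a,b]))
cv2.imwrite(f"pics/w{k}.png",ims[0])
for n in("wrist","scene"):
    p,w=cloud(f"pics/{n}{k}.npz");q=w.reshape(-1,3);r=np.hypot(q[:,0]-.46,q[:,1]-.0205)
    m=(r>.032)&(r<.066)&(q[:,2]>.056)&(q[:,2]<.075);x=q[m]
    if m.sum()>50:print(n,'loops',m.sum(),np.round(np.median(x[:,2]),4),np.linalg.lstsq(np.c_[x[:,0]-.46,x[:,1]-.02,np.ones(len(x))],x[:,2],rcond=None)[0])
    m=(r>.016)&(r<.022)&(q[:,2]>.1)&(q[:,2]<.13);
    if m.sum():print(n,'rim',m.sum(),np.round(np.percentile(q[m][:,2],[5,50,95]),4),np.round(q[m].mean(0),4))
E
python3 look.py 4
```

```text
9.25 [0.46   0.0204 0.0709] [-4.9 -0.8 26.3]
wrist loops 4345 0.0635 [0.00814774 0.00240743 0.06291036]
wrist rim 5792 [0.1026 0.1135 0.1234] [0.4682 0.025  0.1126]
scene loops 470 0.0628 [-0.00230326  0.00219154  0.06263959]
scene rim 65 [0.1009 0.1119 0.1157] [0.4777 0.0178 0.1101]
```

View pics/w4.png

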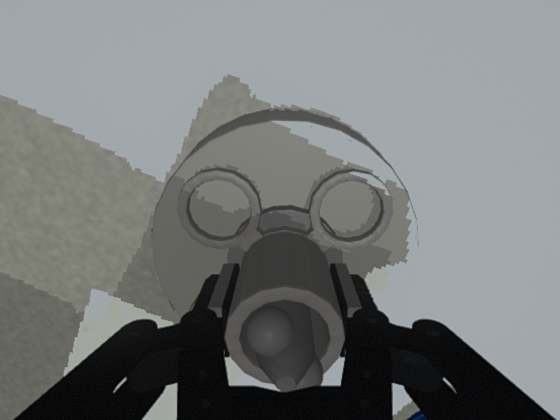

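The wrist view shows the hub on the spindle, with a ball at (268,328) and loops around (220,205) and (347,205). The loop tops measure 63 mm against 64 mm expected, and they are level. Releasing.

Call:
jog_arm(
  commands=[
    [0, 0, 0, 0, 0, 0, 60],
    [0, 0, 0, 0, 0, 0, 85],
    [0, 0, 0, 0, 0, 0, 85],
    [0, 0, 0, 0, 0, 0, 85],
    [0, 0, 0, 0, 0, 0, 85],
    [0, 0, 0, 0, 0, 0, 85],
  ],
)

```text
clock: 9.95
tcp_pos: [0.46, 0.0207, 0.0708]
ee_rot: [[0.318, 0.001, 0.948], [-0.948, -0.003, 0.318], [0.003, -1.0, -0.0]]
contact_force: [0.8, -0.1, -0.7]
opening: 0.992
```

Call:
jog_arm(
  commands=[
    [0, -10, 0, 0, 0, 0, 85],
    [0, -20, 0, 0, 0, 0, 85],
    [0, -30, 0, 0, 0, 0, 85],
    [0, -40, 0, 0, 0, 0, 85],
    [0, -30, 0, 0, 0, 0, 85],
    [0, 0, -10, 0, 0, 0, 85],
    [0, -20, -30, 0, 0, 0, 85],
    [0, 0, 0, 0, 0, 0, 85],
  ],
)

```text
clock: 10.75
tcp_pos: [0.4197, 0.0083, 0.2281]
ee_rot: [[0.319, -0.002, 0.948], [-0.948, -0.002, 0.319], [0.001, -1.0, -0.003]]
contact_force: [0.3, -0.1, -1.0]
opening: 1.0
```

```bash
python3 look.py 5
```

```text
10.75 [0.4197 0.0083 0.2281] [ 0.3 -0.1 -1. ]
wrist loops 2239 0.0636 [0.00077794 0.00123204 0.06350591]
wrist rim 1132 [0.1061 0.1137 0.1226] [0.4605 0.0234 0.1136]
scene loops 492 0.0628 [ 0.00017233 -0.00264237  0.06259994]
scene rim 190 [0.1024 0.113  0.1223] [0.4624 0.0135 0.1124]
```

View pics/w5.png

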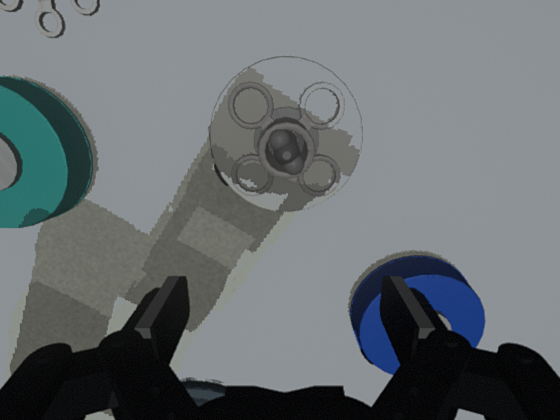

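View pics/c5.png

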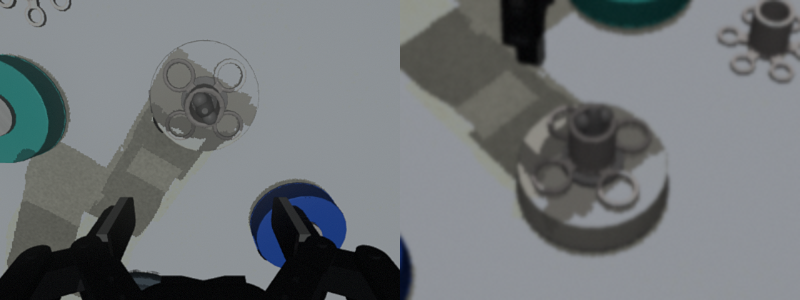

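The carousel is on the white rotator and level, with its rim at about 114 mm as it should be. One last check is whether the balls are out over the rim.

```bash
python3 - <<'E'
from h import *
for n in('wrist','scene'):
    p,w=cloud(f'pics/{n}5.npz');q=w.reshape(-1,3);e=q[:,:2]-[.46,.0208];r=np.hypot(*e.T)
    m=(r<.03)&(q[:,2]>.117)&(q[:,2]<.128);print(n,m.sum(),'r max',np.percentile(r[m],[50,90,98]))
    a=np.deg2rad(50);s=e[m]@[np.cos(a),np.sin(a)];print('span',np.percentile(s,[1,99]))
p,w=cloud('pics/wrist5.npz');cv2.imwrite('pics/z5.png',cv2.resize(p[90:210,220:350,::-1],(650,600),interpolation=cv2.INTER_CUBIC))
E
```

```text
wrist 684 r max [0.01082931 0.01605079 0.01755704]
span [-0.01643489  0.01769689]
scene 127 r max [0.01132079 0.01688745 0.01827168]
span [-0.01875305  0.0161029 ]
```

View pics/z5.png

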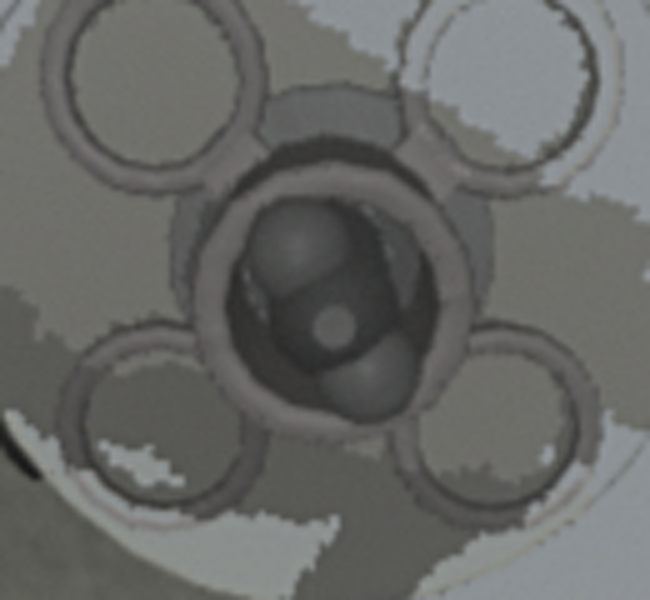

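In the zoomed view the balls, at about (300,250) and (370,375), lap over the rim. Their span is about 35 mm, wider than the 32 mm bore, so the hub has clicked home.

```bash
python3 -c "
from workcell import manip
print(manip.hand_in())"
```

```text
the job is handed in; nothing more can be done
None
```

The four-loop carousel is fitted on the white rotator's spindle, pressed past the spring balls onto the seat and released. I handed the job in at about 11 s of the 45 s allowed, and the hand-in gave no verdict.

**Last checks, after letting go:**
- **Seated:** the loop tops measured 63–63.6 mm (64 expected) and the hub rim about 113–114 mm (114 expected). While pressing, I felt 26 N at the height where it should seat.
- **Level:** the tilt came out below 0.003 rad.
- **Clicked:** the balls measured about 34–35 mm across. That is wider than the 32 mm bore but slightly under the stated 36.4 mm, which is within camera noise. They lap over the hub's rim in the picture.
- **Clear:** the gripper is open and well above the carousel, touching nothing. I did not go near the six-loop carousel.

The force is only reported at the end of each move, so I did not see the peak as the hub passed the balls. No check failed.

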